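Open the edge sander's guard and hold the belt tensioner back

TASK

I want to slip a fresh belt onto the bench edge sander. Lift its hinged clear guard gently by the black handle bar until it rests fully open on its stop, then push the tensioner's red post to the left (towards the fixed drive drum) past the ratchet click and hold it there, short of its end stop: it springs back if let go, so finish while still holding it. Never fling the guard or let it fall, and leave the jar, cup, glue bottle, wooden disc, screwdriver, cork block and spare sleeve where they are.

Things in the scene. Friction and masses are not known exactly. Their poses are not given: they have to be found in the camera images.
- sander: Fixed bench edge sander, belt off, turned at most 0.3 rad. Grey base 270 x 400 x 30 mm (own x -100 to +170, y -200 to +200 mm); origin on the table; own x to its back (away from the robot), y to its left. Green housing at the back, x from +80, 300 wide, 130 high. Fixed black drive drum at x -45, y +115, 56 across, top 84 mm above the table; steel platen at its right, top 74 mm.
- guard (a joint): Guard angle, rad: 0 closed (level, 140 mm above the table), 1.75 fully open on its stop (10 degrees past upright, leaning away from the robot). Clear plate with orange frame, 240 mm wide (y), reaching 130 mm forward of the hinge, 5 to 18 mm thick, about 0.35 kg. Little friction: falls shut if let go before upright, rests on its stop once past upright.
- guard_hinge (a point): Middle of the guard's hinge axis, fixed on the sander at own x +65, y 0, z 140 mm; the axis runs along the sander's y.
- guard_handle (a point): Middle of the guard's round black handle bar: 12 mm thick, 112 mm clear length, parallel to the hinge axis, in the guard's plane, 175 mm from the axis, 39 mm clear gap to the guard's edge, a thin rod at each end. Closed: 140 mm high, sander's x -110 mm; open: 312 mm high, x +96 mm. Gripped across from above, it turns between the fingers, so the tool can stay upright.
- tensioner (a joint): Angle of the sprung tensioner arm about an upright axis, rad: 0 at rest (right), grows as the post goes left (sander's +y); end stop 0.70. The brass pawl rides over the click tooth at 0.2 to 0.4 and has dropped behind it by 0.41. It does not lock: the spring always drives the arm back to 0. Push at the post: about 6 N at first, up to 19 N at the click, 10 to 14 N beyond.
- tensioner_pivot (a point): Point on the tensioner's upright pivot axis, fixed on the sander at own x +35, y -50, z 60 mm. The post swings on a circle of radius 90 mm about it: at angle t it stands at pivot + 90 mm * (-cos(0.35 - t), -sin(0.35 - t)) in the sander's own x, y.
- post_top (a point): Centre of the top of the red upright post (16 mm across, 47 mm tall, top 127 mm above the table) on the black idler drum (40 mm across, top 80 mm above the table) at the end of the yellow tensioner arm. At rest it is at the sander's own x -50, y -81 mm, under the closed guard.
- idler: The whole tensioner as one piece: yellow arm with toothed rim, black idler drum and red post; origin on its upright pivot axis, 30 mm above the table; own -x points along the arm to the drum and post, 90 mm away; post top 97 mm above the origin.
- jar: Bystander: small jar with a steel cap, 38 mm across, 50 mm tall, standing on the left end of the sander's base plate; origin under its centre.
- paper_cup: Bystander: white cup, 72 mm across, 90 mm tall, left of the sander; origin under its centre.
- glue_bottle: Bystander: white bottle, 56 mm across, 170 mm tall, left of the sander; origin under its centre.
- wood_disc: Bystander: plywood disc 120 mm across, 9 mm thick, lying left in front of the sander; origin under its centre.
- screwdriver: Bystander: screwdriver lying in front of the sander.
- cork_block: Bystander: cork sanding block 70 x 50 x 30 mm, right of the sander; origin under its centre.
- spare_sleeve: Bystander: brown ring-shaped drum sleeve, 44 mm across, 50 mm tall, right of the sander; origin under its centre.

How it is judged:
By the outcome, as a careful person would: the job done as asked, in the order asked, and still so for the second after the job is handed in, while the arm keeps its last pose, push and grip.
It also fails if it takes over 48 s, if anything falls off the work surface, if the arm or the gripper's body presses on something with over 40 N, if the wrist force passes 120 N, or if a joint passes its speed limit or range.

ROBOT

A 6-joint arm with a two-finger parallel gripper is mounted at the origin on the work surface. World frame = base frame: x ahead of the robot, y to its left, z up, the work surface at z = 0. Lengths are in m, angles in rad, forces in N, time in s.
With the tool pointing down it reaches from about 0.3 to 0.825 m from the base axis. Payload 5.4 kg.
Tool frame: the origin (TCP) lies on the centre line of the jaws, within the pads' length; the fingertips stand 25 mm ahead of it and the grasp point (between the pads) lies 6 mm ahead of it; z points along the fingers, y is the line along which they close (so a half turn about z gives the same grasp; the last joint's range is limited). The gripper opens to 92 mm and grips with 3 to 60 N. Pads are 20 mm wide; open, the fingers measure 128 mm over their backs; the gripper's body (75 mm by 189 mm) begins 69 mm behind the grasp point.
Start: joints at [1.005, 0.158, 1.597, -0, 1.386, -0.21], TCP at [0.2, 0.539, 0.24] pointing down, gripper open.
Joint ranges: [-2.91, 2.91], [-0.94, 2.29], [0.18, 2.7], [-1.29, 4.43], [0.17, 2.64], [-3, 3]. Speed limits (rad/s): [2.57, 2.57, 3.14, 3.14, 3.14, 3.14].

INTERFACE

Orientations are given as a unit quaternion [w, x, y, z].
In Python, from workcell import r, cams gives the robot as it stands.
- The arm moves only by the tool play_rows, never from a script. Its argument "commands" is one flat list of numbers, 6 for each row, row after row: the shift along the tool's x, y, z in mm, then the turn, a rotation vector about the tool's x, y, z in rad. A call has 1 to 12 rows; each row shifts and turns the commanded pose from where the row before left it, along the tool's axes as they then stand; what a row does not reach is not made up. A row lasts 1/12 s, in which the tool goes at most 41.7 mm and 7.16 degrees, less where a joint would pass 70% of its speed; a pose out of reach is approached as far as the arm can. A call with a gripper value outside its range is refused whole. "gripper" is the closure, from 0 (fully open) to 1 (shut), set as the call begins (left out, the last holds). The fingers move at their own pace and stop on an object; "grip_force" is the grip in N (left out, the last holds). Time passes only in rows, so rows that do not move let the fingers close. It gives the time, the measured TCP pose, the force, the opening and the grip force at its end, in the units of the state.
- r.get_obs(): the state, without advancing time (a new reading comes with each control period).
- cams.capture(name): name is "side" or "top" or "wrist"; returns (picture, depth): 480x640x3 uint8, red, green, blue; 480x640 float32, m along the optical axis (not along the pixel's ray), 0 where there is no reading.
- cams.calibration(name): a dict with "fx", "fy", "cx", "cy" (pixels), "view" (4x4, takes a point from world to camera coordinates); the wrist camera has in their place "T_tool_cam" (4x4, takes a point from camera to tool coordinates, whose origin is the TCP and whose axes are the flange's). Camera axes: x right, y down, z forward; pixel columns grow to the right and rows downward; lengths in m; the calibration is good to about 2 mm. The wrist camera is an equidistant fisheye: a pixel r from the principal point sees the ray r / f radians off the axis. A picture is of the moment at which its call begins: read the wrist's pose just before it. calibration takes no time and is no camera call.
- r.sign_off(): hands the job in; it is judged then, once.
The state is a dict: "time_s": time; "qpos": joint angles; "joint_velocities": joint speeds; "effort": joint torques, N m; "tcp_pos": TCP position; "tool_rot": TCP orientation; "wrist_force": force on the tool from outside, world axes, zero at the start; "moment": the same for the moment, N m; "finger_gap": finger opening in m; "finger_force": force on a finger pad.
Only numpy, scipy, OpenCV 4.12 (cv2) and the standard library are available. Lean on these libraries where they do the work, as an engineer would, in place of code of your own. Each camera call takes 0.05 s, during which the arm holds its last target. There are 200 camera calls.

## Working session

There is one attempt and no reset: what is moved stays moved. The work goes in short steps, Python scripts to look and compute and a tool call to move; the robot and the scene stay as the last step left them, time stands still between calls to the robot, and variables do not carry over. Pictures are saved under pics/ and viewed, at most 10 in all, crops included, and the job is handed in when it is done.

Besides the shell and the picture viewer there is one more tool, called by a JSON object that holds its "api" and its "payload", one argument or row to a line. play_rows: Moves the arm, as the interface text tells. Its arguments: {"type":"object","properties":{"commands":{"type":"array","items":{"type":"number"}},"gripper":{"type":"number"},"grip_force":{"type":"number"}},"required":["commands"]}

```bash
mkdir -p pics; ls
python3 - <<'E'
from workcell import r,cams
import cv2,numpy as np
o=r.get_obs();print(o)
for n in("top","side"):
    p,d=cams.capture(n);cv2.imwrite(f"pics/{n}0.png",p[:,:,::-1]);np.savez(f"{n}0.npz",p=p,d=d);print(n,cams.calibration(n))
print(cams.calibration("wrist"))
E
```

```text
pics
{'time_s': 0.0, 'qpos': array([ 1.00490914e+00,  1.59033960e-01,  1.59822994e+00, -2.46712049e-05,
        1.38619215e+00, -2.10056963e-01]), 'joint_velocities': array([ 0.00068322,  0.00083183,  0.00126066,  0.00010863, -0.00033631,
       -0.00140202]), 'effort': array([ 2.08348072e-03, -3.85560036e+01, -3.22111344e+01,  7.05295522e-02,
        3.77226050e-02, -1.44758715e-04]), 'tcp_pos': array([0.19999692, 0.53847769, 0.2386285 ]), 'tool_rot': array([-3.41249660e-04,  1.76975667e-01,  9.84214786e-01, -8.67038994e-04]), 'wrist_force': array([-0.42384263, -0.26253385,  0.52380468]), 'moment': array([-0.02488399,  0.01171369, -0.00138555]), 'finger_force': 0.0, 'finger_gap': 0.09170754729171912}
top {'fx': 470.57261439509597, 'fy': 470.57261439509597, 'cx': 325.28116116048903, 'cy': 233.13949975345315, 'view': array([[ 0.01517319, -0.9997726 , -0.01498434,  0.03655437],
       [-0.99841693, -0.01433746, -0.05438813,  0.56246816],
       [ 0.05416093,  0.01578586, -0.99840743,  1.13289058],
       [ 0.        ,  0.        ,  0.        ,  1.        ]])}
side {'fx': 534.9141867900302, 'fy': 534.9141867900302, 'cx': 322.07796074979257, 'cy': 237.6261383093371, 'view': array([[-0.97343394, -0.22830549,  0.01740572,  0.55488369],
       [-0.18341068,  0.73198923, -0.65616484,  0.14326264],
       [ 0.13706524, -0.64192552, -0.75441682,  1.15929984],
       [ 0.        ,  0.        ,  0.        ,  1.        ]])}
{'fx': 371.64829954431775, 'fy': 371.64829954431775, 'cx': 322.25233906034174, 'cy': 234.88517603859077, 'T_tool_cam': array([[-3.17920307e-04, -9.55735738e-01, -2.94226272e-01,
         8.33843133e-02],
       [ 9.99999447e-01, -8.97179569e-06, -1.05138628e-03,
         1.51773368e-05],
       [ 1.00220770e-03, -2.94226443e-01,  9.55735212e-01,
        -1.44720666e-01],
       [ 0.00000000e+00,  0.00000000e+00,  0.00000000e+00,
         1.00000000e+00]])}
```

View pics/top0.png

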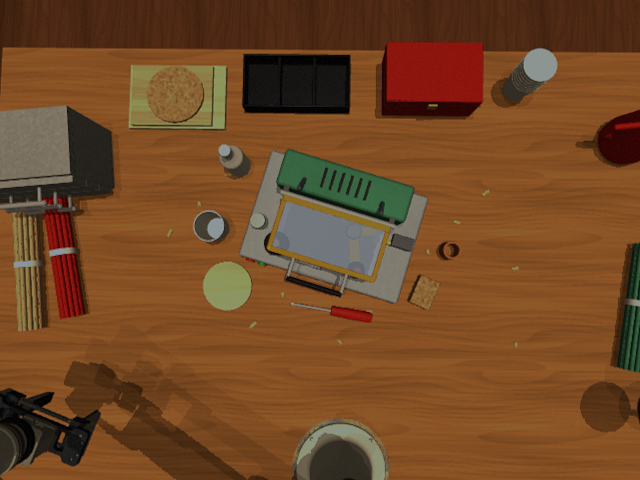

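View pics/side0.png

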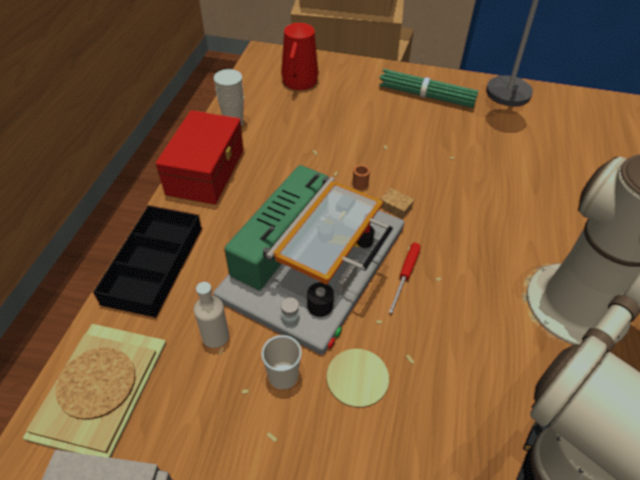

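The top view shows the handle bar running from about (287,278) to (341,292), the orange frame around (330,238), the green housing around (345,185), and the sander turned about -0.27 rad. The side view confirms the guard is closed and the red post is at about (366,236), under it.

```bash
cat > h.py <<'E'
import numpy as np,cv2
from workcell import r,cams
def ray(c,uv,z):
    V=c['view'];R=V[:3,:3];C=-R.T@V[:3,3]
    uv=np.atleast_2d(uv).astype(float)
    d=np.c_[(uv[:,0]-c['cx'])/c['fx'],(uv[:,1]-c['cy'])/c['fy'],np.ones(len(uv))]@R
    return C+d*((z-C[2])/d[:,2])[:,None]
def proj(c,P):
    V=c['view'];q=np.atleast_2d(P)@V[:3,:3].T+V[:3,3]
    return q[:,:2]/q[:,2:]*c['fx']+[c['cx'],c['cy']]
E
python3 - <<'E'
from h import *
p=np.load('top0.npz')['p'];c=cams.calibration('top')
hsv=cv2.cvtColor(p,cv2.COLOR_RGB2HSV)
def big(m,roi):
    k=np.zeros(m.shape,np.uint8);x0,y0,x1,y1=roi;k[y0:y1,x0:x1]=m[y0:y1,x0:x1]
    n,l,s,ce=cv2.connectedComponentsWithStats(k);i=1+s[1:,4].argmax();return l==i
def rect(m,z,name):
    ys,xs=np.nonzero(m);P=ray(c,np.c_[xs,ys],z)[:,:2]
    (a,b),wh,ang=cv2.minAreaRect((P*1000).astype(np.float32));B=cv2.boxPoints(((a,b),wh,ang))
    print(name,(a,b),wh,ang,B.round().tolist(),len(xs));return P
rect(big(cv2.inRange(hsv,(60,90,40),(95,255,255)),(250,130,440,240)),.13,'green')
rect(big(cv2.inRange(hsv,(12,150,150),(28,255,255)),(250,180,410,290)),.145,'frame')
m=big(cv2.inRange(hsv,(0,0,0),(180,255,50)),(275,262,355,305));P=rect(m,.14,'handle')
ys,xs=np.nonzero(m);print(xs.min(),xs.max(),ys.min(),ys.max())
# base grey corners (z=.03) 
k=(hsv[...,1]<60)&(hsv[...,2]>60)
rect(big(k.astype(np.uint8),(235,140,435,310)),.03,'base')
E
```

```text
green (662.0885009765625, 2.1832122802734375) (295.3543701171875, 82.06620788574219) 73.66241455078125 [[581.0, -128.0], [660.0, -151.0], [743.0, 132.0], [664.0, 155.0]] 4438
frame (522.9755249023438, 168.5732421875) (0.0, 0.0) 0.0 [[523.0, 169.0], [523.0, 169.0], [523.0, 169.0], [523.0, 169.0]] 1
handle (440.315673828125, 67.48162078857422) (122.48905944824219, 11.411158561706543) 73.89122772216797 [[418.0, 10.0], [429.0, 7.0], [463.0, 125.0], [452.0, 128.0]] 288
286 340 276 296
base (572.1982421875, 28.404266357421875) (396.23651123046875, 280.177734375) 73.65581512451172 [[382.0, -122.0], [651.0, -201.0], [762.0, 179.0], [494.0, 258.0]] 6647
```

{"api": "play_rows", "payload": {
  "commands": [0, 0, 0, 0, 0, 0.12, 0, 0, 0, 0, 0, 0.12, 0, 0, 0, 0, 0, 0.12, 0, 0, 0, 0, 0, 0.12, 0, 0, 0, 0, 0, 0.12, 0, 0, 0, 0, 0, 0.12, 0, 0, 0, 0, 0, 0.12, 0, 0, 0, 0, 0, 0.12, 0, 0, 0, 0, 0, 0.12, 0, 0, 0, 0, 0, 0.12, 0, 0, 0, 0, 0, 0.12, 0, 0, 0, 0, 0, 0.12],
  "gripper": 0.63,
  "grip_force": 15
}}

```text
time_s: 1.1
tcp_pos: [0.2001, 0.5387, 0.239]
tool_rot: [0.0, 0.784, 0.621, -0.001]
wrist_force: [-0.6, -0.3, 0.3]
finger_gap: 0.034
finger_force: 0.0
```

{"api": "play_rows", "payload": {
  "commands": [0, 0, 0, 0, 0, 0.06, -22, 21, 0, 0, 0, 0, -22, 21, 0, 0, 0, 0, -22, 21, 0, 0, 0, 0, -22, 21, 0, 0, 0, 0, -22, 21, 0, 0, 0, 0, -22, 21, 0, 0, 0, 0, -22, 21, 0, 0, 0, 0, -22, 21, 0, 0, 0, 0, -22, 21, 0, 0, 0, 0, -22, 21, 0, 0, 0, 0, -22, 21, 0, 0, 0, 0]
}}

```text
time_s: 2.1
tcp_pos: [0.3541, 0.2403, 0.2393]
tool_rot: [-0.0, 0.8, 0.6, -0.0]
wrist_force: [0.2, -0.2, 0.5]
finger_gap: 0.0339
finger_force: 0.0
```

{"api": "play_rows", "payload": {
  "commands": [-22, 21, 0, 0, 0, 0, -22, 21, 0, 0, 0, 0, -22, 21, 0, 0, 0, 0, -22, 21, 0, 0, 0, 0, -22, 21, 0, 0, 0, 0, -22, 20, 0, 0, 0, 0, 0, 0, 0, 0, 0, 0]
}}

```text
time_s: 2.68
tcp_pos: [0.4383, 0.0762, 0.2394]
tool_rot: [0.001, 0.802, 0.598, -0.0]
wrist_force: [0.4, 0.4, 0.3]
finger_gap: 0.0344
finger_force: 0.0
```

```bash
cat >> h.py <<'E'
from scipy.spatial.transform import Rotation as Ro
def wpose():
    o=r.get_obs();q=o['tool_rot'];R=Ro.from_quat([q[1],q[2],q[3],q[0]]).as_matrix()
    T=np.eye(4);T[:3,:3]=R;T[:3,3]=o['tcp_pos'];return T@cams.calibration('wrist')['T_tool_cam']
def wray(T,uv,z):
    c=cams.calibration('wrist');uv=np.atleast_2d(uv).astype(float)-[c['cx'],c['cy']]
    rr=np.hypot(*uv.T);th=rr/c['fx'];s=np.sin(th)/np.maximum(rr,1e-9)
    d=np.c_[uv*s[:,None],np.cos(th)]@T[:3,:3].T
    return T[:3,3]+d*((z-T[2,3])/d[:,2])[:,None]
E
python3 - <<'E'
from h import *
T=wpose();p,d=cams.capture('wrist');cv2.imwrite('pics/w0.png',p[:,:,::-1]);np.savez('w0.npz',p=p,T=T);print(r.get_obs()['tcp_pos'])
E
```

```text
[0.43723324 0.07819041 0.2392336 ]
```

View pics/w0.png

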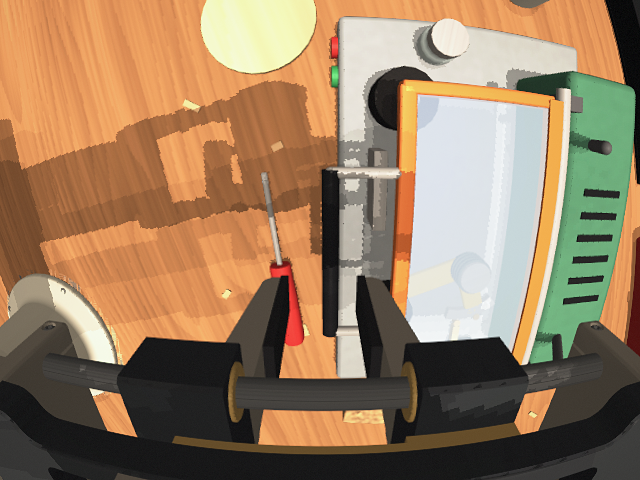

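The bar shows at column ~330, rows 170–335, and is vertical, so the yaw is right. It lies between the fingers, slightly right of the centre line.

Run:
```python
from h import *
T=np.load('w0.npz')['T']
P=wray(T,[[330,170],[330,252],[330,335],[323,252],[338,252]],.14);print(P.round(4))
o=r.get_obs();q=o['tool_rot'];R=Ro.from_quat([q[1],q[2],q[3],q[0]]).as_matrix()
print(o['tcp_pos'],q,o['time_s']);print(((P-o['tcp_pos'])@R*1000).round(1))
```

```text
[[0.4583 0.1251 0.14  ]
 [0.4423 0.0702 0.14  ]
 [0.4233 0.0047 0.14  ]
 [0.4376 0.0716 0.14  ]
 [0.4476 0.0686 0.14  ]]
[0.43723324 0.07819041 0.2392336 ] [-2.20875660e-04  8.01582611e-01  5.97883887e-01 -3.55239121e-04] 2.7333
[[ 51.    6.9  99.2]
 [ -6.2   7.2  99.2]
 [-74.4   7.7  99.3]
 [ -6.2   2.3  99.2]
 [ -6.2  12.8  99.2]]
```

{"api": "play_rows", "payload": {
  "commands": [-5, 3.5, 0, 0, 0, 0, -5, 3.5, 0, 0, 0, 0, 0, 0, 12, 0, 0, 0, 0, 0, 12, 0, 0, 0, 0, 0, 12, 0, 0, 0, 0, 0, 12, 0, 0, 0, 0, 0, 12, 0, 0, 0, 0, 0, 12, 0, 0, 0, 0, 0, 12, 0, 0, 0, 0, 0, 9, 0, 0, 0, 0, 0, 0, 0, 0, 0, 0, 0, 0, 0, 0, 0]
}}

```text
time_s: 3.73
tcp_pos: [0.4403, 0.0688, 0.1464]
tool_rot: [-0.0, 0.8, 0.6, -0.0]
wrist_force: [-0.1, -0.1, -0.9]
finger_gap: 0.0343
finger_force: 0.0
```

{"api": "play_rows", "payload": {
  "commands": [0, 0, 0, 0, 0, 0, 0, 0, 0, 0, 0, 0, 0, 0, 0, 0, 0, 0, 0, 0, 0, 0, 0, 0, 0, 0, 0, 0, 0, 0, 0, 0, 0, 0, 0, 0],
  "gripper": 1,
  "grip_force": 15
}}

```text
time_s: 4.23
tcp_pos: [0.4416, 0.0682, 0.1473]
tool_rot: [0.001, 0.8, 0.599, 0.001]
wrist_force: [2.7, -0.1, -0.1]
finger_gap: 0.0112
finger_force: 15.0
```

Run:
```python
import numpy as np
w=np.r_[.012,.022,.03,np.full(9,.037),np.full(33,.037),.03,.022,.015,.012]
t=np.r_[0,np.cumsum(w)];y=np.r_[0,np.diff(np.round(175*(1-np.cos(t)),1))];z=np.diff(np.round(-175*np.sin(t),1))
print(t[-1],len(w))
for k in range(0,len(w),12):print(round(t[min(k+12,len(w))],3),[(round(a,1),round(b,1)) for a,b in zip(y[1:][k:k+12],z[k:k+12])])
```

```text
1.696999999999999 49
0.397 [(np.float64(0.0), np.float64(-2.1)), (np.float64(0.1), np.float64(-3.8)), (np.float64(0.3), np.float64(-5.3)), (np.float64(0.5), np.float64(-6.4)), (np.float64(0.8), np.float64(-6.5)), (np.float64(1.0), np.float64(-6.4)), (np.float64(1.2), np.float64(-6.3)), (np.float64(1.5), np.float64(-6.3)), (np.float64(1.7), np.float64(-6.3)), (np.float64(1.9), np.float64(-6.1)), (np.float64(2.2), np.float64(-6.1)), (np.float64(2.4), np.float64(-6.1))]
0.841 [(np.float64(2.6), np.float64(-5.9)), (np.float64(2.9), np.float64(-5.8)), (np.float64(3.0), np.float64(-5.7)), (np.float64(3.3), np.float64(-5.6)), (np.float64(3.4), np.float64(-5.5)), (np.float64(3.7), np.float64(-5.3)), (np.float64(3.8), np.float64(-5.2)), (np.float64(4.1), np.float64(-5.1)), (np.float64(4.2), np.float64(-4.9)), (np.float64(4.4), np.float64(-4.7)), (np.float64(4.6), np.float64(-4.6)), (np.float64(4.7), np.float64(-4.4))]
1.285 [(np.float64(4.9), np.float64(-4.3)), (np.float64(5.1), np.float64(-4.0)), (np.float64(5.2), np.float64(-3.9)), (np.float64(5.3), np.float64(-3.6)), (np.float64(5.5), np.float64(-3.5)), (np.float64(5.6), np.float64(-3.2)), (np.float64(5.7), np.float64(-3.1)), (np.float64(5.8), np.float64(-2.8)), (np.float64(6.0), np.float64(-2.6)), (np.float64(6.0), np.float64(-2.4)), (np.float64(6.1), np.float64(-2.2)), (np.float64(6.2), np.float64(-1.9))]
1.685 [(np.float64(6.2), np.float64(-1.7)), (np.float64(6.3), np.float64(-1.5)), (np.float64(6.4), np.float64(-1.2)), (np.float64(6.4), np.float64(-1.0)), (np.float64(6.4), np.float64(-0.8)), (np.float64(6.4), np.float64(-0.5)), (np.float64(6.5), np.float64(-0.3)), (np.float64(6.5), np.float64(-0.1)), (np.float64(6.5), np.float64(0.2)), (np.float64(5.2), np.float64(0.3)), (np.float64(3.8), np.float64(0.4)), (np.float64(2.6), np.float64(0.2))]
1.697 [(np.float64(2.1), np.float64(0.3))]
```

{"api": "play_rows", "payload": {
  "commands": [0, 0, -2.1, 0, 0, 0, 0, 0.1, -3.8, 0, 0, 0, 0, 0.3, -5.3, 0, 0, 0, 0, 0.5, -6.4, 0, 0, 0, 0, 0.8, -6.5, 0, 0, 0, 0, 1, -6.4, 0, 0, 0, 0, 1.2, -6.3, 0, 0, 0, 0, 1.5, -6.3, 0, 0, 0, 0, 1.7, -6.3, 0, 0, 0, 0, 1.9, -6.1, 0, 0, 0, 0, 2.2, -6.1, 0, 0, 0, 0, 2.4, -6.1, 0, 0, 0]
}}

```text
time_s: 5.23
tcp_pos: [0.4552, 0.0642, 0.2144]
tool_rot: [0.001, 0.8, 0.599, 0.001]
wrist_force: [10.6, -1.8, -7.6]
finger_gap: 0.0112
finger_force: 15.0
```

{"api": "play_rows", "payload": {
  "commands": [0, 3.1, -5.8, 0, 0, 0, 0, 3.4, -5.7, 0, 0, 0, 0, 3.5, -5.6, 0, 0, 0, 0, 3.8, -5.5, 0, 0, 0, 0, 3.4, -5.5, 0, 0, 0, 0, 3.7, -5.3, 0, 0, 0]
}}

```text
time_s: 5.73
tcp_pos: [0.4729, 0.059, 0.2477]
tool_rot: [-0.001, 0.8, 0.6, -0.001]
wrist_force: [-3.4, 2.1, 0.3]
finger_gap: 0.0115
finger_force: 15.0
```

Load is small now; continue.

{"api": "play_rows", "payload": {
  "commands": [0, 3.8, -5.2, 0, 0, 0, 0, 4.1, -5.1, 0, 0, 0, 0, 4.2, -4.9, 0, 0, 0, 0, 4.4, -4.7, 0, 0, 0, 0, 4.6, -4.6, 0, 0, 0, 0, 4.7, -4.4, 0, 0, 0, 0, 4.9, -4.3, 0, 0, 0, 0, 5.1, -4, 0, 0, 0, 0, 5.2, -3.9, 0, 0, 0, 0, 5.3, -3.6, 0, 0, 0]
}}

```text
time_s: 6.57
tcp_pos: [0.518, 0.0458, 0.2943]
tool_rot: [-0.0, 0.8, 0.6, -0.0]
wrist_force: [-6.7, 1.4, 4.2]
finger_gap: 0.0114
finger_force: 15.0
```

{"api": "play_rows", "payload": {
  "commands": [0, 5.2, -3.8, 0, 0, 0, 0, 5.3, -3.5, 0, 0, 0, 0, 5.4, -3.3, 0, 0, 0, 0, 5.8, -2.8, 0, 0, 0, 0, 6, -2.6, 0, 0, 0, 0, 6, -2.4, 0, 0, 0, 0, 6.1, -2.2, 0, 0, 0, 0, 6.2, -1.9, 0, 0, 0]
}}

```text
time_s: 7.23
tcp_pos: [0.5632, 0.0325, 0.3151]
tool_rot: [0.0, 0.8, 0.599, 0.0]
wrist_force: [-2.4, 0.8, 4.0]
finger_gap: 0.0114
finger_force: 15.0
```

{"api": "play_rows", "payload": {
  "commands": [0, 6.1, -1.8, 0, 0, 0, 0, 6.2, -1.6, 0, 0, 0, 0, 6.3, -1.3, 0, 0, 0, 0, 6.4, -1, 0, 0, 0, 0, 6.4, -0.8, 0, 0, 0, 0, 6.4, -0.5, 0, 0, 0, 0, 6.5, -0.3, 0, 0, 0, 0, 6.5, -0.1, 0, 0, 0, 0, 5.5, 0.2, 0, 0, 0, 0, 5.2, 0.3, 0, 0, 0, 0, 3.8, 0.4, 0, 0, 0, 0, 2.6, 0.2, 0, 0, 0]
}}

```text
time_s: 8.23
tcp_pos: [0.6279, 0.0134, 0.3208]
tool_rot: [-0.0, 0.8, 0.599, -0.0]
wrist_force: [-0.7, -1.2, 1.1]
finger_gap: 0.0113
finger_force: 15.0
```

{"api": "play_rows", "payload": {
  "commands": [0, 2, 0.2, 0, 0, 0, 0, 2, 0.3, 0, 0, 0, 0, 2, 0.3, 0, 0, 0, 0, 1.5, 0.2, 0, 0, 0, 0, 1.5, 0.2, 0, 0, 0, 0, 1, 0.2, 0, 0, 0, 0, 0, 0, 0, 0, 0]
}}

```text
time_s: 8.82
tcp_pos: [0.6373, 0.0107, 0.3198]
tool_rot: [0.0, 0.8, 0.599, 0.0]
wrist_force: [0.5, -2.0, 0.7]
finger_gap: 0.0106
finger_force: 15.0
```

{"api": "play_rows", "payload": {
  "commands": [0, 1, 0.2, 0, 0, 0, 0, 1, 0.2, 0, 0, 0, 0, 1, 0.2, 0, 0, 0, 0, 0, 0, 0, 0, 0]
}}

```text
time_s: 9.15
tcp_pos: [0.6395, 0.01, 0.3195]
tool_rot: [-0.001, 0.8, 0.6, -0.001]
wrist_force: [-4.4, -1.2, 3.5]
finger_gap: 0.0111
finger_force: 15.0
```

{"api": "play_rows", "payload": {
  "commands": [0, 1, 0.1, 0, 0, 0, 0, 0, 0, 0, 0, 0]
}}

```text
time_s: 9.32
tcp_pos: [0.6396, 0.01, 0.3195]
tool_rot: [-0.001, 0.8, 0.6, -0.001]
wrist_force: [-9.9, -0.2, 4.8]
finger_gap: 0.0114
finger_force: 15.0
```

{"api": "play_rows", "payload": {
  "commands": [0, 0, 0, 0, 0, 0, 0, 0, 0, 0, 0, 0, 0, 0, 0, 0, 0, 0, 0, 0, 0, 0, 0, 0],
  "gripper": 0.63
}}

```text
time_s: 9.65
tcp_pos: [0.6413, 0.0099, 0.319]
tool_rot: [0.0, 0.8, 0.6, 0.0]
wrist_force: [-0.1, 0.8, 0.0]
finger_gap: 0.0334
finger_force: 0.0
```

{"api": "play_rows", "payload": {
  "commands": [0, 0, -8, 0, 0, 0, 0, 0, -12, 0, 0, 0, 0, 0, -15, 0, 0, 0, 0, 0, -15, 0, 0, 0, 0, 0, 0, 0, 0, 0]
}}

```text
time_s: 10.07
tcp_pos: [0.6424, 0.0096, 0.3745]
tool_rot: [0.003, 0.8, 0.6, 0.003]
wrist_force: [0.4, 0.0, 1.0]
finger_gap: 0.0339
finger_force: 0.0
```

Run:
```python
from h import *
p,d=cams.capture('side');cv2.imwrite('pics/s1.png',p[:,:,::-1])
p,d=cams.capture('top');cv2.imwrite('pics/t1.png',p[:,:,::-1]);np.savez('t1.npz',p=p)
print(r.get_obs()['tcp_pos'],r.get_obs()['time_s'])
```

```text
[0.64147864 0.0096411  0.37047263] 10.1667
```

View pics/s1.png

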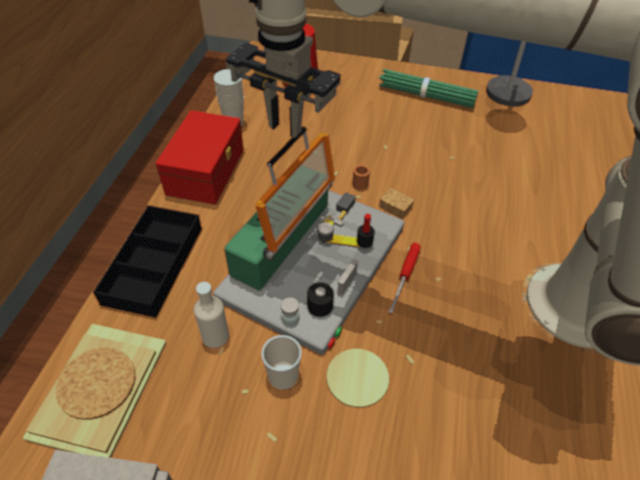

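The guard rests open on its stop and the handle is free. The red post shows at about (367,218), with nothing else disturbed.

Run:
```python
from h import *
p=cv2.imread('pics/s1.png');h=cv2.cvtColor(p,cv2.COLOR_BGR2HSV)
m=((h[...,0]<8)|(h[...,0]>172))&(h[...,1]>150)&(h[...,2]>60);k=np.zeros_like(m);k[205:245,350:385]=m[205:245,350:385]
ys,xs=np.nonzero(k);print(xs.min(),xs.max(),ys.min(),ys.max(),len(xs))
c=cams.calibration('side')
for y in range(ys.min(),ys.max()+1,2):
    print(y,xs[ys==y].min(),xs[ys==y].max())
exp=np.array([.4733,-.0268,.127]);print(proj(c,[exp,exp-[0,0,.047]]))
```

```text
363 370 214 232 102
214 366 368
216 365 370
218 365 369
220 365 369
222 365 368
224 364 368
226 363 369
228 363 369
230 363 369
232 364 367
[[369.93335976 215.9151957 ]
 [368.12608458 230.53509307]]
```

{"api": "play_rows", "payload": {
  "commands": [0, -20, 0, 0, 0, 0, 0, -20, 0, 0, 0, 0, 0, -20, 0, 0, 0, 0, 0, -20, 0, 0, 0, 0, 0, -20, 0, 0, 0, 0, 0, -20, 0, 0, 0, 0, 0, -20, 0, 0, 0, 0]
}}

```text
time_s: 10.75
tcp_pos: [0.5052, 0.0494, 0.3678]
tool_rot: [-0.001, 0.8, 0.6, -0.001]
wrist_force: [0.6, -0.4, 0.3]
finger_gap: 0.0343
finger_force: 0.0
```

{"api": "play_rows", "payload": {
  "commands": [0, 0, 0, 0, 0, -0.12, 0, 0, 0, 0, 0, -0.12, 0, 0, 0, 0, 0, -0.12, 0, 0, 0, 0, 0, -0.12, 0, 0, 0, 0, 0, -0.12, 0, 0, 0, 0, 0, -0.12, 0, 0, 0, 0, 0, -0.12, 0, 0, 0, 0, 0, -0.12, 0, 0, 0, 0, 0, -0.12, 0, 0, 0, 0, 0, -0.12, 0, 0, 0, 0, 0, -0.12, 0, 0, 0, 0, 0, -0.12]
}}

```text
time_s: 11.75
tcp_pos: [0.5062, 0.0491, 0.3679]
tool_rot: [-0.001, 0.204, 0.979, -0.0]
wrist_force: [-0.5, -0.2, -0.5]
finger_gap: 0.0336
finger_force: 0.0
```

{"api": "play_rows", "payload": {
  "commands": [0, 0, 0, 0, 0, -0.12, 0, 0, 0, 0, 0, 0]
}}

```text
time_s: 11.92
tcp_pos: [0.5062, 0.0491, 0.368]
tool_rot: [-0.001, 0.146, 0.989, -0.0]
wrist_force: [0.3, 0.3, -0.1]
finger_gap: 0.034
finger_force: 0.0
```

{"api": "play_rows", "payload": {
  "commands": [1, -10, 16, 0, 0, 0, 1, -10, 16, 0, 0, 0, 1, -10, 16, 0, 0, 0, 1, -10, 16, 0, 0, 0, 1, -10, 16, 0, 0, 0, 1, -10, 16, 0, 0, 0, 1, -10, 16, 0, 0, 0, 1, -12, 16, 0, 0, 0, 0, 0, 0, 0, 0, 0, 0, 0, 0, 0, 0, 0]
}}

```text
time_s: 12.75
tcp_pos: [0.4743, -0.0269, 0.2402]
tool_rot: [-0.001, 0.149, 0.989, 0.0]
wrist_force: [0.2, 1.2, 1.1]
finger_gap: 0.0337
finger_force: 0.0
```

Run:
```python
from h import *
T=wpose();p,d=cams.capture('wrist');cv2.imwrite('pics/w1.png',p[:,:,::-1]);np.savez('w1.npz',p=p,T=T)
h=cv2.cvtColor(p,cv2.COLOR_RGB2HSV);m=(((h[...,0]<8)|(h[...,0]>172))&(h[...,1]>150)&(h[...,2]>60)).astype(np.uint8)
n,l,s,ce=cv2.connectedComponentsWithStats(m)
for i in range(1,n):
    if s[i,4]>80: print(s[i],ce[i])
o=r.get_obs();print(o['tcp_pos'],o['tool_rot'])
```

```text
[ 245   87  103   38 2479] [295.74747882 105.28801936]
[533 160  19   7 109] [542.28440367 163.09174312]
[311 218  21  35 609] [320.94417077 235.18555008]
[ 0.47516486 -0.02677233  0.24139209] [-3.73468618e-05  1.48438858e-01  9.88921564e-01  2.08376682e-04]
```

View pics/w1.png

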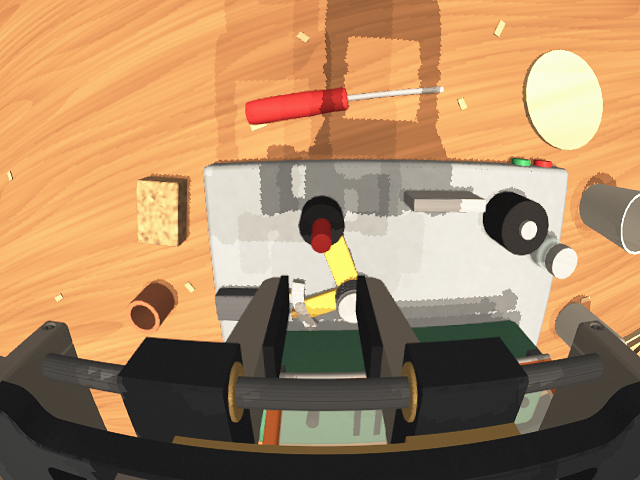

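The post top is at about (321,243), nearly centred between the fingers, with the idler drum and yellow arm just beside it. There is nothing in the way of the fingers.

Run:
```python
from h import *
T=np.load('w1.npz')['T'];o=r.get_obs();q=o['tool_rot'];R=Ro.from_quat([q[1],q[2],q[3],q[0]]).as_matrix()
P=wray(T,[[321,243],[311,243],[331,243],[321,253]],.127);print(P.round(4),((P-o['tcp_pos'])@R*1000).round(1),R[:,0])
```

```text
[[ 0.4758 -0.0285  0.127 ]
 [ 0.4736 -0.0355  0.127 ]
 [ 0.478  -0.0216  0.127 ]
 [ 0.4832 -0.0308  0.127 ]] [[ -1.1  -1.6 114.4]
 [ -1.1  -8.9 114.4]
 [ -1.2   5.8 114.4]
 [ -8.9  -1.6 114.4]] [-9.55931808e-01  2.93588759e-01  1.35728627e-04]
```

{"api": "play_rows", "payload": {
  "commands": [-1, -1.5, 15, 0, 0, 0, 0, 0, 15, 0, 0, 0, 0, 0, 15, 0, 0, 0, 0, 0, 15, 0, 0, 0, 0, 0, 15, 0, 0, 0, 0, 0, 15, 0, 0, 0, 0, 0, 15, 0, 0, 0, 0, 0, 12, 0, 0, 0, 0, 0, 8, 0, 0, 0, 0, 0, 0, 0, 0, 0, 0, 0, 0, 0, 0, 0]
}}

```text
time_s: 13.72
tcp_pos: [0.4762, -0.0286, 0.1168]
tool_rot: [0.0, 0.147, 0.989, -0.0]
wrist_force: [-0.9, 0.2, 0.2]
finger_gap: 0.034
finger_force: 0.0
```

{"api": "play_rows", "payload": {
  "commands": [0, 0, 0, 0, 0, 0, 0, 0, 0, 0, 0, 0, 0, 0, 0, 0, 0, 0, 0, 0, 0, 0, 0, 0, 0, 0, 0, 0, 0, 0],
  "gripper": 1,
  "grip_force": 40
}}

```text
time_s: 14.13
tcp_pos: [0.4764, -0.0285, 0.117]
tool_rot: [0.001, 0.147, 0.989, 0.0]
wrist_force: [1.0, 2.9, 5.1]
finger_gap: 0.0151
finger_force: 40.0
```

{"api": "play_rows", "payload": {
  "commands": [0.7, 2.1, 0, 0, 0, 0, 0.7, 2.1, 0, 0, 0, 0, 1.3, 4.4, 0, 0, 0, 0, 1, 4.4, 0, 0, 0, 0, 0.8, 4.4, 0, 0, 0, 0, 0.6, 4.5, 0, 0, 0, 0, 0.3, 4.5, 0, 0, 0, 0, 0, 4.5, 0, 0, 0, 0, 0, 4.5, 0, 0, 0, 0, -0.3, 4.5, 0, 0, 0, 0, 0, 0, 0, 0, 0, 0]
}}

```text
time_s: 15.05
tcp_pos: [0.4805, 0.0095, 0.1167]
tool_rot: [-0.003, 0.148, 0.989, -0.002]
wrist_force: [-9.6, -3.4, 12.4]
finger_gap: 0.0152
finger_force: 40.0
```

{"api": "play_rows", "payload": {
  "commands": [-0.5, 3, 0, 0, 0, 0, -0.5, 3, 0, 0, 0, 0, -0.5, 3, 0, 0, 0, 0, -0.3, 2, 0, 0, 0, 0, 0, 0, 0, 0, 0, 0, 0, 0, 0, 0, 0, 0]
}}

```text
time_s: 15.55
tcp_pos: [0.4843, 0.0187, 0.1165]
tool_rot: [-0.004, 0.147, 0.989, -0.003]
wrist_force: [-15.4, -9.8, 15.7]
finger_gap: 0.015
finger_force: 40.0
```

Run:
```python
from h import *
o=r.get_obs();print(o)
for n in('side','wrist'):
    p,d=cams.capture(n);cv2.imwrite(f'pics/{n}2.png',p[:,:,::-1])
p=cv2.imread('pics/side2.png')[180:340,200:420];cv2.imwrite('pics/side2c.png',cv2.resize(p,None,fx=3.5,fy=3.5))
a=r.get_obs();print(a['tcp_pos'],a['wrist_force'])
```

```text
{'time_s': 15.55, 'qpos': array([-0.207252  ,  0.0673775 ,  1.95447226, -0.00738622,  1.12722006,
       -1.47944676]), 'joint_velocities': array([-0.00157896, -0.00075561,  0.00079422,  0.00023525, -0.00089418,
       -0.00142098]), 'effort': array([  4.72579435, -26.10277712, -28.985973  ,   3.13391089,
        -3.78257319,  -0.3962968 ]), 'tcp_pos': array([0.48430101, 0.01866198, 0.11653941]), 'tool_rot': array([-0.00392513,  0.14716501,  0.98909928, -0.00310762]), 'wrist_force': array([-15.4159213 ,  -9.75669433,  15.69498907]), 'moment': array([-1.55419732,  2.47484117, -0.3855923 ]), 'finger_force': 40.004183650016785, 'finger_gap': 0.015028258679297076}
[0.48427581 0.01863277 0.11654627] [-15.62351899  -9.35539364  16.40693616]
```

View pics/side2c.png

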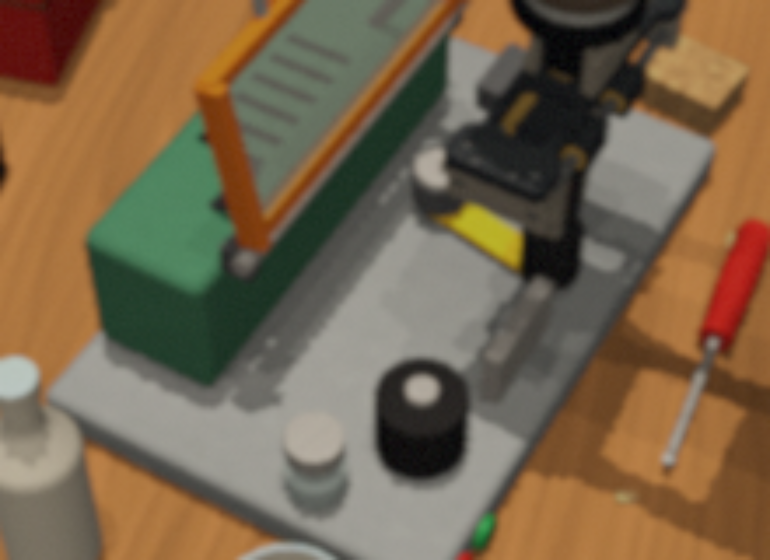

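View pics/wrist2.png

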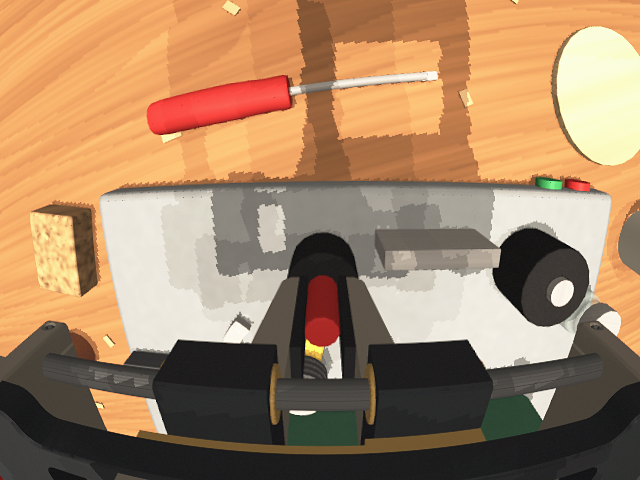

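The post is held between the fingers at tensioner angle ≈0.53, and the guard is still open. I'll relieve the small sideways load, then check that it holds steady.

{"api": "play_rows", "payload": {
  "commands": [0.5, 0, -0.3, 0, 0, 0, 0.5, 0, -0.3, 0, 0, 0, 0.3, 0, -0.3, 0, 0, 0, 0, 0, 0, 0, 0, 0, 0, 0, 0, 0, 0, 0, 0, 0, 0, 0, 0, 0, 0, 0, 0, 0, 0, 0]
}}

```text
time_s: 16.23
tcp_pos: [0.484, 0.0184, 0.1167]
tool_rot: [-0.002, 0.147, 0.989, -0.003]
wrist_force: [-7.4, -11.0, 5.9]
finger_gap: 0.0152
finger_force: 40.0
```

```bash
python3 -c "
from workcell import r
print(r.sign_off())"
```

```text
the job is handed in; nothing more can be done
None
```

The guard rests fully open on its stop, and the gripper is holding the red post at about 0.53 rad, past the click and short of the 0.70 end stop; none of the other items was touched, and I handed the job in at about 16 s.

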